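# Put the gluing kit back in its carrying tray

## Task

We have finished gluing, so put the gluing kit back in its plywood carrying tray, each thing in its own blue holder: the glue bottle (pointed nozzle) upright in the round cup, the tape roll with the small core down over the spindle, the sanding block flat in the oblong tray and the black spring clamp flat in the square tray. The painters still need the bottle with the broad flat cap and the tape roll with the large core: leave those two where they are.

Things in the scene. Friction and masses are not known exactly. Their poses are not given: they have to be found in the camera images.
- glue_bottle: Small white squeeze bottle with a pointed nozzle, standing; round body 46 mm diameter up to 62 mm, cone shoulder to 74 mm, collar 20 mm wide to 84 mm, thin nozzle to 102 mm. Origin: centre of its underside, z up. Into the cup; starts on the 4 mm thick plywood board.
- paint_bottle: Look-alike, not to be moved: the same white bottle body (46 mm diameter up to 62 mm) but with a broad flat cap 38 mm wide, 90 mm high in all. Origin: centre of its underside, z up; starts on the 4 mm thick plywood board.
- tape_small_core: Cream tape roll lying flat: 66 mm outside diameter, 24 mm high, card core with a small hole of 26 mm diameter. Origin: centre of its underside, z up. Onto the spindle; starts on the 4 mm thick plywood board.
- tape_large_core: Look-alike, not to be moved: cream tape roll lying flat, also 66 mm outside and 24 mm high, but with a large hole of 50 mm diameter (thin ring of tape). Origin: centre of its underside, z up; starts on the 4 mm thick plywood board.
- sanding_block: Cork sanding block with a dark 4 mm abrasive sole: 82 mm long (its x), 44 mm wide (its y), 32 mm high. Origin: centre of its underside, z up. Into the oblong tray; any yaw; starts on the 4 mm thick plywood board.
- clamp: Rigid black spring clamp lying flat, 78 mm long (its x: closed jaws with grey tips to +x, handles spreading to 45 mm over all at -x), 18 mm high. Grip it across y at the solid pivot block, 26 mm wide (y), 24 mm long, centred at x = +7 mm. Origin: underside, middle of its length, z up. Any yaw; starts on the 4 mm thick plywood board.
- cup: Round cup for the glue bottle: 66 mm inside diameter, 72 mm outside, 36 mm high, floor 4 mm thick. Origin: centre of its underside, z up. The four blue holders stand fixed, 110 mm apart in a 2 x 2 square in shuffled order, on the 6 mm floor of a plywood tray 256 mm square with a rim 22 mm high.
- spindle: Spindle for the tape: disc 60 mm in diameter and 8 mm thick with an upright post 10 mm in diameter, its tip 42 mm above the underside of the disc. Origin: centre of the underside, z up. On the plywood tray's floor, like the cup.
- oblong_tray: Oblong tray for the sanding block: 102 mm (its x) by 66 mm (its y) inside, walls 3 mm thick and 16 mm high over its underside, floor 4 mm. Origin: centre of its underside, z up. On the plywood tray's floor, like the cup.
- square_tray: Square tray for the clamp: 96 mm by 96 mm inside, walls 3 mm thick and 16 mm high over its underside, floor 4 mm. Origin: centre of its underside, z up. On the plywood tray's floor, like the cup.
Mind the look-alikes: they are no part of the job. Of the things that look like the clamp, the largest one is meant.

How it is judged (in metres and radians):
At the end, for the whole second after the job is handed in: Bottle, small-cored roll, block and clamp fully down (within 4 mm) in their own holders, upright or flat within 0.12 rad, at rest, within 13, 11, 20 and 36 mm of the holder centres. Paint bottle and large-cored roll upright, within 20 mm of where they started (horizontal distance between glue_bottle and cup below 0.013 m and z of glue_bottle in the frame of cup below 0.008 m and angle between each of glue_bottle, tape_small_core, sanding_block, clamp, paint_bottle, tape_large_core's own z axis and vertical below 0.12 rad and linear speed of each of glue_bottle, tape_small_core, sanding_block, clamp below 0.02 m/s and horizontal distance between tape_small_core and spindle below 0.011 m and z of tape_small_core in the frame of spindle below 0.012 m and horizontal distance between sanding_block and oblong_tray below 0.02 m and z of sanding_block in the frame of oblong_tray below 0.008 m and horizontal distance between clamp and square_tray below 0.036 m and z of clamp in the frame of square_tray below 0.008 m and distance of each of paint_bottle, tape_large_core from where it was at the start of the episode below 0.02 m); the robot touches nothing.
It fails at once if The paint bottle is shifted by more than 20 mm or knocked over (distance of paint_bottle from where it was at the start of the episode above 0.02 m or angle between paint_bottle's own z axis and vertical above 0.4 rad).
It fails at once if The large-cored roll is shifted by more than 20 mm or knocked over (distance of tape_large_core from where it was at the start of the episode above 0.02 m or angle between tape_large_core's own z axis and vertical above 0.4 rad).
It also fails if it takes over 122 s, if anything falls off the work surface, if the arm or the gripper's body presses on something with over 40 N, if the wrist force passes 120 N, or if a joint passes its speed limit or range.

## Robot

A 6-joint arm with a two-finger parallel gripper is mounted at the origin on the work surface. World frame = base frame: x ahead of the robot, y to its left, z up, the work surface at z = 0. Lengths are in m, angles in degrees, forces in N, time in s.
With the tool pointing down it reaches from about 0.375 to 0.9 m from the base axis. Payload 3.1 kg.
Tool frame: the origin (TCP) lies midway between the tips of the shut fingers; the grasp point (between the pads) lies 19 mm behind it; z points along the fingers, y is the line along which they close (so a half turn about z gives the same grasp; the last joint's range is limited). The gripper opens to 87 mm and grips with 3 to 60 N. Pads are 19 mm wide; open, the fingers measure 117 mm over their backs; the gripper's body (75 mm by 190 mm) begins 51 mm behind the grasp point.
Start: joints at [62.768, 30.224, 82.088, -0, 67.689, -10.227], TCP at [0.183, 0.598, 0.223] pointing down, gripper open.
Joint ranges: [-176.69, 176.69], [-43.24, 126.21], [12.49, 139.97], [-82, 262], [0, 151.66], [-163.58, 163.58]. Speed limits (degrees/s): [159.86, 159.86, 180, 180, 180, 180].

## Interface

Orientations are given as a 3x3 rotation matrix whose columns are the frame's x, y, z axes.
In Python, from rig import read_state, optics, bot gives the robot as it stands. The module is installed in compiled form; this text tells all that it offers.
- The arm moves only by the tool send_rows, never from a script. Its argument "commands" is a list of rows, each a list of 7 numbers: the turn, a rotation vector about the tool's x, y, z in units of 5 degrees (1.0 is 5 degrees), then the shift along the tool's x, y, z in units of 30 mm (1.0 is 30 mm), then the opening, from 0 (shut) to 1 (fully open). In form: [[rx, ry, rz, tx, ty, tz, gripper], ...]. A call has 1 to 20 rows; each row is the pose to reach, as a shift and turn from the pose commanded when the call began, along the tool's axes at that moment; what a row does not reach only later rows make up. A row lasts 1/12 s, in which the tool goes at most 41.7 mm and 7.16 degrees, less where a joint would pass 70% of its speed; a pose out of reach is approached as far as the arm can. A call with a gripper value outside its range is refused whole. The fingers move at their own pace and stop on an object; the grip force is fixed at half the most. Time passes only in rows, so rows that repeat a pose let the fingers close. It gives the time, the measured TCP pose, the force, the opening and the grip force at its end, in the units of the state.
- read_state(): the state, without advancing time (a new reading comes with each control period).
- optics.capture(name): name is "scene" or "top" or "wrist"; returns a dict with "image" (420x560x3 uint8, blue, green, red), "intrinsics" (3x3 intrinsics, pixels), "extrinsics" (4x4, takes a point from world to camera coordinates); the wrist camera has in their place "T_tool_cam" (4x4, takes a point from camera to tool coordinates, whose origin is the TCP and whose axes are the flange's). Camera axes: x right, y down, z forward; pixel columns grow to the right and rows downward; lengths in m; the calibration is good to about 2 mm. A picture is of the moment at which its call begins: read the wrist's pose just before it. There is no depth.
- bot.hand_in(): hands the job in; it is judged then, once.
The state is a dict: "time_s": time; "joint_positions": joint angles; "qvel": joint speeds; "tau": joint torques, N m; "position": TCP position; "tcp_rot": TCP orientation; "force": force on the tool from outside, world axes, zero at the start; "moment": the same for the moment, N m; "opening": opening from 0.0 (shut) to 1.0 (fully open); "grasp_force": force on a finger pad.
Only numpy, scipy, OpenCV 4.12 (cv2) and the standard library are available. Lean on these libraries where they do the work, as an engineer would, in place of code of your own. Each camera call takes 0.05 s, during which the arm holds its last target. There are 200 camera calls.

## Working session

There is one attempt and no reset: what is moved stays moved. The work goes in short steps, Python scripts to look and compute and a tool call to move; the robot and the scene stay as the last step left them, time stands still between calls to the robot, and variables do not carry over. Pictures are saved under pics/ and viewed, at most 14 in all, crops included, and the job is handed in when it is done.

Besides the shell and the picture viewer there is one more tool, called after "Emit:" as name(argument=value, ...), one argument or row to a line, values as JSON. send_rows: Moves the arm, as the interface text tells. Its arguments: {"type":"object","properties":{"commands":{"type":"array","items":{"type":"array","items":{"type":"number"}}}},"required":["commands"]}

```bash
mkdir -p pics && python3 - <<'E'
from rig import read_state, optics
import cv2,numpy as np,pickle
s=read_state();print({k:np.round(v,3).tolist() for k,v in s.items()})
for n in("scene","top"):
    c=optics.capture(n);cv2.imwrite(f"pics/{n}0.png",c["image"]);pickle.dump(c,open(n+".pkl","wb"))
    print(n,np.round(c["intrinsics"],1).tolist(),np.round(c["extrinsics"],3).tolist())
E
```

```text
{'time_s': 0.0, 'joint_positions': [62.766, 30.277, 82.154, -0.001, 67.689, -10.228], 'qvel': [0.124, 0.021, -0.015, 0.044, 0.018, 0.029], 'tau': [-0.0, -44.004, -17.659, 0.063, 0.058, -0.0], 'position': [0.182, 0.597, 0.222], 'tcp_rot': [[-0.956, 0.292, -0.001], [0.292, 0.956, -0.002], [0.0, -0.002, -1.0]], 'force': [0.217, -0.715, -0.747], 'moment': [0.024, -0.01, -0.025], 'grasp_force': 0.0, 'opening': 0.998}
scene [[416.6, 0.0, 277.3], [0.0, 416.6, 212.2], [0.0, 0.0, 1.0]] [[0.623, 0.782, -0.015, -0.264], [0.624, -0.509, -0.593, -0.252], [-0.472, 0.36, -0.805, 1.217], [0.0, 0.0, 0.0, 1.0]]
top [[442.2, 0.0, 284.1], [0.0, 442.2, 208.0], [0.0, 0.0, 1.0]] [[-0.03, -0.999, 0.016, 0.01], [-0.989, 0.027, -0.144, 0.478], [0.143, -0.02, -0.989, 0.843], [0.0, 0.0, 0.0, 1.0]]
```

View pics/top0.png

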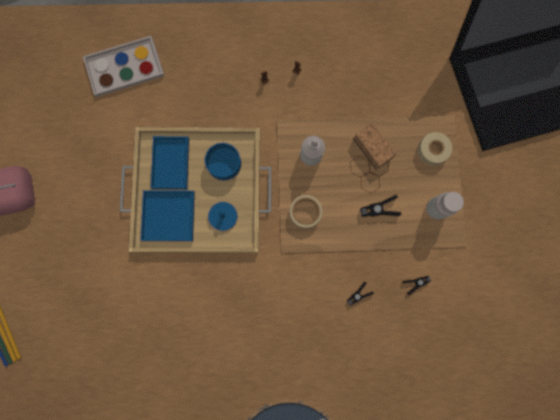

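View pics/scene0.png

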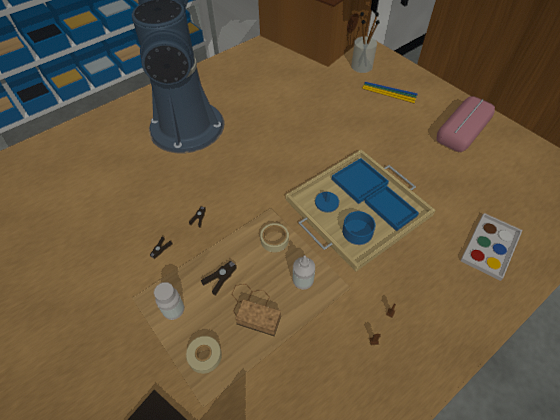

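The top view shows the nozzle bottle at (313,150) and the flat-cap bottle at (445,205). The small-core roll is at (435,148) and the large-core roll at (306,211). The block is at (374,146). Three things look like the clamp: (380,208), (360,294) and (417,284). The one at (380,208) is the largest and lies on the board, so it fits. The holders are oblong (170,163), cup (223,161), square (168,215) and spindle (222,216). Next I enlarge to confirm.

```bash
cat > h.py <<'E'
import cv2,numpy as np,pickle
def cam(n):
    c=pickle.load(open(n+".pkl","rb"));return c["image"],np.array(c["intrinsics"]),np.array(c["extrinsics"])
def ray(n,px,z):
    _,K,E=cam(n);R,t=E[:3,:3],E[:3,3]
    d=R.T@np.linalg.inv(K)@np.array([px[0],px[1],1.]);o=-R.T@t
    return o+d*(z-o[2])/d[2]
def proj(n,P):
    _,K,E=cam(n);p=K@(E[:3,:3]@np.array(P)+E[:3,3]);return p[:2]/p[2]
E
python3 - <<'E'
from h import *
im,_,_=cam("top")
def crop(x,y,w,h,f,n):
    cv2.imwrite(n,cv2.resize(cv2.convertScaleAbs(im[y:y+h,x:x+w],alpha=1.7),None,fx=f,fy=f,interpolation=cv2.INTER_CUBIC))
crop(270,115,200,135,4,"pics/obj.png");crop(118,118,160,145,4,"pics/tray.png")
E
```

```text
(no output)
```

View pics/obj.png

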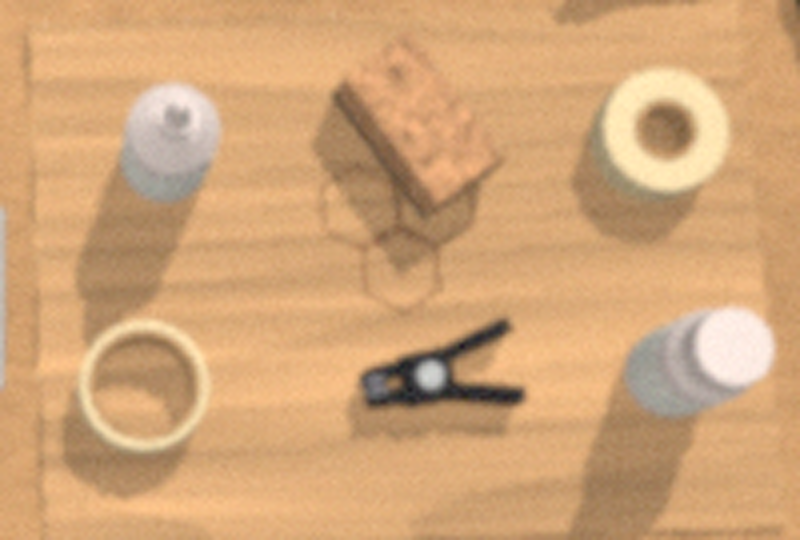

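View pics/tray.png

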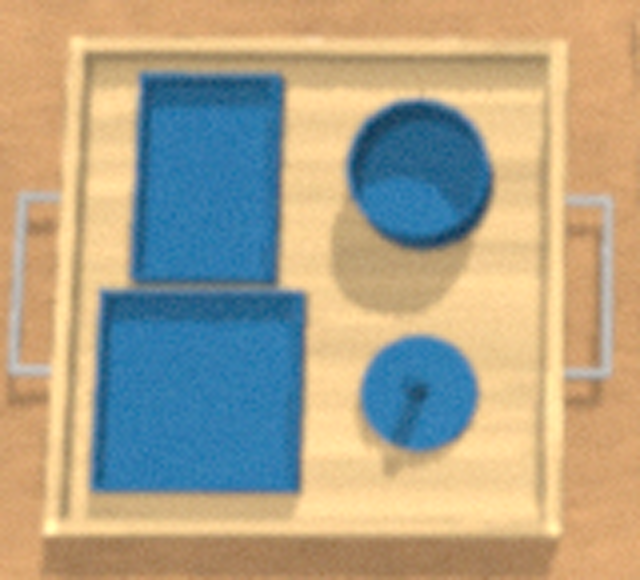

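The crops confirm the picks:
- **Bottle and rolls:** nozzle bottle at crop (173,131), small-core roll at (666,131). The large roll (145,385) and the flat-cap bottle (733,347) stay.
- **Clamp:** pivot at (431,375), jaws to the left. It is the largest of the three.
- **Holders:** all four are clear in the tray crop.

Now I work out positions.

```bash
python3 - <<'E'
from h import *
T=lambda c,off,z:ray("top",((c[0]+.5)/4-.5+off[0],(c[1]+.5)/4-.5+off[1]),z)[:2]
O=(270,115);Y=(118,118)
for n,c,o,z in [("nozzle",(177,112),O,.106),("bottle shoulder",(173,131),O,.066),("paint cap",(733,347),O,.094),("tapeS",(666,131),O,.028),("tapeS rad pt",(730,131),O,.028),("tapeL",(145,385),O,.028),
 ("blk1",(405,40),O,.036),("blk2",(503,158),O,.036),("blk3",(433,207),O,.036),("blk4",(342,88),O,.036),
 ("pivot",(431,375),O,.022),("jaw",(362,386),O,.018),("h1",(508,325),O,.018),("h2",(522,396),O,.018),
 ("cup",(420,173),Y,.042),("obl",(208,179),Y,.022),("sq",(200,391),Y,.022),("spdisc",(420,393),Y,.014),("sptip",(418,390),Y,.048)]:
    print(n,np.round(T(c,o,z),4))
c=[T(p,Y,.022) for p in((70,40),(566,42),(562,535),(45,535))];print("traycorners",np.round(c,3).tolist(),np.mean(c,0))
# cross-check in scene view
im,_,_=cam("scene");v=cv2.convertScaleAbs(im,alpha=1.5)
for c,o,z in [((177,112),O,.106),((666,131),O,.028),((431,375),O,.022),((420,173),Y,.042),((418,390),Y,.048),((208,179),Y,.022)]:
    P=np.append(T(c,o,z),z);print(np.round(proj("scene",P),1),end=" ");cv2.drawMarker(v,tuple(int(round(a)) for a in proj("scene",P)),(0,0,255),0,6,1)
cv2.imwrite("pics/sc1.png",cv2.resize(v[140:380,130:440],None,fx=2.5,fy=2.5,interpolation=cv2.INTER_CUBIC))
E
```

```text
nozzle [ 0.5894 -0.0614]
bottle shoulder [ 0.5917 -0.0629]
paint cap [ 0.4735 -0.3174]
tapeS [ 0.5963 -0.3195]
tapeS rad pt [ 0.5955 -0.3525]
tapeL [ 0.4722 -0.0473]
blk1 [ 0.6453 -0.1861]
blk2 [ 0.5821 -0.2323]
blk3 [ 0.5576 -0.1952]
blk4 [ 0.6207 -0.1525]
pivot [ 0.4742 -0.1923]
jaw [ 0.47   -0.1579]
h1 [ 0.4993 -0.2342]
h2 [ 0.4627 -0.2389]
cup [0.5754 0.116 ]
obl [0.5801 0.226 ]
sq [0.4715 0.2292]
spdisc [0.4685 0.1205]
sptip [0.4656 0.1173]
traycorners [[0.655, 0.297], [0.648, 0.043], [0.395, 0.05], [0.402, 0.305]] [0.52496132 0.17358816]
[303.9 254.4] [202.7 351.1] [222.3 271.4] [357.8 222.3] [325.9 191.6] [390.4 204.8]
```

View pics/sc1.png

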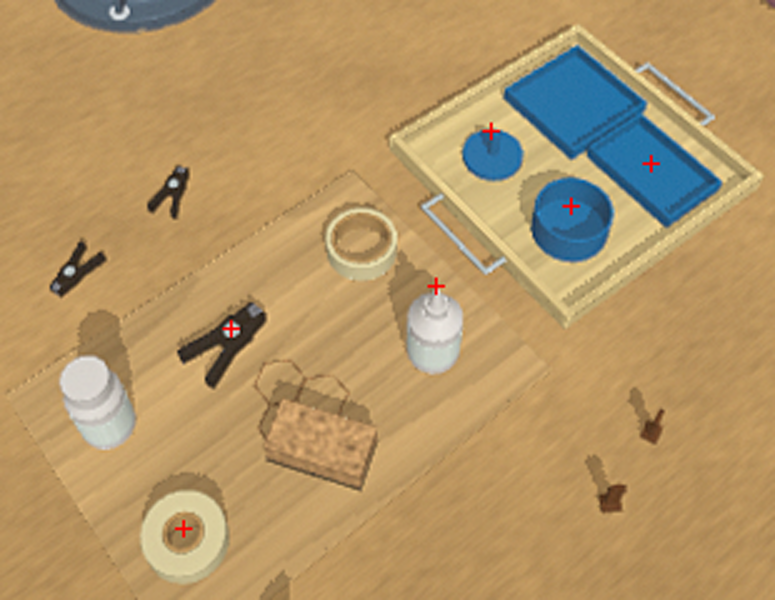

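Distances check out: the holders come out about 110 mm apart, the block about 78×42 mm and the clamp 79 mm long. The top-view points also land on the right features in the scene view (nozzle tip, small core, pivot, post tip). I fit the holder square and write a helper that converts a target pose to row units.

```bash
cat > m.py <<'E'
import sys,numpy as np
from rig import read_state
from scipy.spatial.transform import Rotation as Ro
# usage: m.py x,y,z,theta ... ; theta = world angle of the closing line (tool y), tool down
s=read_state();R=np.array(s["tcp_rot"]);p=np.array(s["position"])
print("t",round(s["time_s"],1),"p",np.round(p,4),"th",round(np.degrees(np.arctan2(R[1,1],R[0,1])),1),"open",round(s["opening"],3),"grip",round(s["grasp_force"],1),"F",np.round(s["force"],1))
for a in sys.argv[1:]:
    x,y,z,th=map(float,a.split(","));t=np.radians(th)
    G=np.array([[-np.sin(t),np.cos(t),0],[np.cos(t),np.sin(t),0],[0,0,-1]])
    rv=np.degrees(Ro.from_matrix(R.T@G).as_rotvec())/5; d=R.T@(np.array([x,y,z])-p)/.03
    print(a,np.round(np.r_[rv,d],2).tolist(),"rows>=",round(max(np.linalg.norm(d)*30/41.7,np.linalg.norm(rv)*5/7.16),1))
E
python3 m.py 0.5,0.25,0.2,8 
```

```text
t 0.1 p [0.1824 0.5971 0.2216] th 73.0 open 0.995 grip 0.0 F [0.  0.3 0.1]
0.5,0.25,0.2,8 [-0.02, 0.01, 13.0, -13.51, -7.97, 0.73] rows>= 11.3
```

Emit:
send_rows(
  commands=[
    [0,0,13,-13.5,-8,0.7,0.8],
    [0,0,13,-13.5,-8,0.7,0.8],
    [0,0,13,-13.5,-8,0.7,0.8],
    [0,0,13,-13.5,-8,0.7,0.8],
    [0,0,13,-13.5,-8,0.7,0.8],
    [0,0,13,-13.5,-8,0.7,0.8],
    [0,0,13,-13.5,-8,0.7,0.8],
    [0,0,13,-13.5,-8,0.7,0.8],
    [0,0,13,-13.5,-8,0.7,0.8],
    [0,0,13,-13.5,-8,0.7,0.8],
    [0,0,13,-13.5,-8,0.7,0.8],
    [0,0,13,-13.5,-8,0.7,0.8],
    [0,0,13,-13.5,-8,0.7,0.8],
    [0,0,13,-13.5,-8,0.7,0.8],
  ],
)

```text
time_s: 1.27
position: [0.4995, 0.2492, 0.201]
tcp_rot: [[-0.137, 0.991, -0.002], [0.991, 0.137, 0.0], [0.0, -0.002, -1.0]]
force: [0.2, 0.1, -0.4]
opening: 0.797
grasp_force: 0.0
```

```bash
python3 m.py 0.474,-0.192,0.12,8
```

```text
t 1.3 p [0.4995 0.2492 0.201 ] th 7.9 open 0.797 grip 0.0 F [ 0.2  0.1 -0.4]
0.474,-0.192,0.12,8 [-0.02, -0.01, -0.03, -14.45, -2.85, 2.7] rows>= 10.8
```

Emit:
send_rows(
  commands=[
    [0,0,0,-14.4,-2.9,2.7,0.8],
    [0,0,0,-14.4,-2.9,2.7,0.8],
    [0,0,0,-14.4,-2.9,2.7,0.8],
    [0,0,0,-14.4,-2.9,2.7,0.8],
    [0,0,0,-14.4,-2.9,2.7,0.8],
    [0,0,0,-14.4,-2.9,2.7,0.8],
    [0,0,0,-14.4,-2.9,2.7,0.8],
    [0,0,0,-14.4,-2.9,2.7,0.8],
    [0,0,0,-14.4,-2.9,2.7,0.8],
    [0,0,0,-14.4,-2.9,2.7,0.8],
    [0,0,0,-14.4,-2.9,2.7,0.8],
    [0,0,0,-14.4,-2.9,2.7,0.8],
    [0,0,0,-14.4,-2.9,2.7,0.8],
    [0,0,0,-14.4,-2.9,2.7,0.8],
  ],
)

```text
time_s: 2.43
position: [0.4733, -0.1879, 0.1205]
tcp_rot: [[-0.14, 0.99, -0.001], [0.99, 0.14, 0.002], [0.002, -0.001, -1.0]]
force: [1.2, 1.1, 0.4]
opening: 0.803
grasp_force: 0.0
```

```bash
cat > w.py <<'E'
import sys,cv2,numpy as np
from rig import read_state,optics
# usage: w.py name x,y,z ... : wrist picture with the expected points marked
s=read_state();c=optics.capture("wrist");v=cv2.convertScaleAbs(c["image"],alpha=1.4)
R=np.array(s["tcp_rot"]);p=np.array(s["position"]);T=np.array(c["T_tool_cam"]);K=np.array(c["intrinsics"])
for a in sys.argv[2:]:
    q=T[:3,:3].T@(R.T@(np.array([float(b) for b in a.split(",")])-p)-T[:3,3]);u=K@q;u=u[:2]/u[2];print(a,np.round(u,1),"f/depth px per mm",round(K[0,0]/q[2]/1000,2))
    cv2.drawMarker(v,tuple(int(round(b)) for b in u),(0,0,255),0,10,1)
cv2.imwrite(f"pics/{sys.argv[1]}.png",v)
E
python3 w.py w1 .474,-.192,.022; python3 m.py .474,-.192,.008,8
```

```text
.474,-.192,.022 [278.1 213.4] f/depth px per mm 1.33
t 2.5 p [ 0.4734 -0.1877  0.1206] th 8.1 open 0.8 grip 0.0 F [-0.  -0.4 -0.1]
.474,-.192,.008,8 [-0.01, -0.02, 0.03, -0.15, 0.0, 3.75] rows>= 2.7
```

View pics/w1.png

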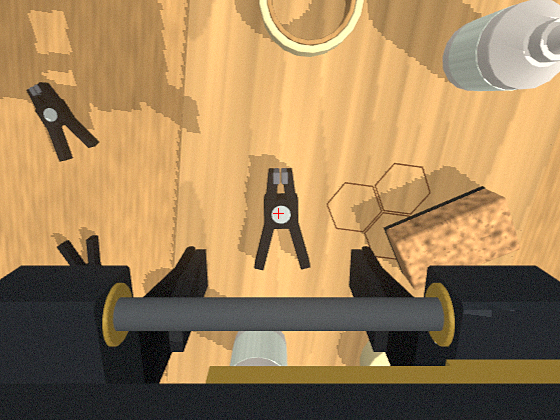

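The wrist view shows the pivot at (281,215) with my estimate at (278,213), about 2 mm apart, and the clamp axis aligned with the tool. I go down and grip.

Emit:
send_rows(
  commands=[
    [0,0,0,-0.15,0.05,2,0.7],
    [0,0,0,-0.15,0.05,3,0.7],
    [0,0,0,-0.15,0.05,3.5,0.7],
    [0,0,0,-0.15,0.05,3.72,0.7],
    [0,0,0,-0.15,0.05,3.72,0.7],
    [0,0,0,-0.15,0.05,3.72,0],
    [0,0,0,-0.15,0.05,3.72,0],
    [0,0,0,-0.15,0.05,3.72,0],
    [0,0,0,-0.15,0.05,3.72,0],
    [0,0,0,-0.15,0.05,3.72,0],
    [0,0,0,-0.15,0.05,3.72,0],
    [0,0,0,-0.15,0.05,3.72,0],
    [0,0,0,-0.15,0.05,3.72,0],
  ],
)

```text
time_s: 3.57
position: [0.4761, -0.1947, 0.0096]
tcp_rot: [[-0.139, 0.99, 0.001], [0.99, 0.139, -0.001], [-0.001, 0.001, -1.0]]
force: [-1.1, 0.3, 6.0]
opening: 0.298
grasp_force: 28.6
```

```bash
python3 m.py .474,-.192,.12,8 .471,.2365,.12,-1.6
```

```text
t 3.6 p [ 0.4761 -0.1947  0.0096] th 8.0 open 0.298 grip 28.6 F [-1.1  0.3  6. ]
.474,-.192,.12,8 [0.01, 0.01, -0.0, 0.1, -0.05, -3.68] rows>= 2.6
.471,.2365,.12,-1.6 [0.01, 0.01, 1.92, 14.26, 1.83, -3.69] rows>= 10.7
```

Opening is 26 mm, so the pivot block is held. I lift and carry.

Emit:
send_rows(
  commands=[
    [0,0,0,0,0,-1,0],
    [0,0,0,0,0,-2.4,0],
    [0,0,0,0,0,-3.7,0],
    [0,0,1.9,14.3,1.8,-3.7,0],
    [0,0,1.9,14.3,1.8,-3.7,0],
    [0,0,1.9,14.3,1.8,-3.7,0],
    [0,0,1.9,14.3,1.8,-3.7,0],
    [0,0,1.9,14.3,1.8,-3.7,0],
    [0,0,1.9,14.3,1.8,-3.7,0],
    [0,0,1.9,14.3,1.8,-3.7,0],
    [0,0,1.9,14.3,1.8,-3.7,0],
    [0,0,1.9,14.3,1.8,-3.7,0],
    [0,0,1.9,14.3,1.8,-3.7,0],
    [0,0,1.9,14.3,1.8,-3.7,0],
    [0,0,1.9,14.3,1.8,-3.7,0],
    [0,0,1.9,14.3,1.8,-3.7,0],
    [0,0,1.9,14.3,1.8,-3.7,0],
    [0,0,1.9,14.3,1.8,-3.7,0],
  ],
)

```text
time_s: 5.07
position: [0.4695, 0.2365, 0.1198]
tcp_rot: [[0.028, 1.0, -0.001], [1.0, -0.028, -0.001], [-0.001, -0.001, -1.0]]
force: [-0.0, 0.4, 0.1]
opening: 0.298
grasp_force: 28.6
```

```bash
python3 m.py .471,.2365,.0165,-1.6
```

```text
t 5.1 p [0.4695 0.2365 0.1198] th -1.6 open 0.298 grip 28.6 F [-0.   0.4  0.1]
.471,.2365,.0165,-1.6 [-0.01, 0.01, -0.0, 0.0, 0.05, 3.44] rows>= 2.5
```

Emit:
send_rows(
  commands=[
    [0,0,0,0,0.05,1.2,0],
    [0,0,0,0,0.05,2.4,0],
    [0,0,0,0,0.05,3,0],
    [0,0,0,0,0.05,3.3,0],
    [0,0,0,0,0.05,3.45,0],
    [0,0,0,0,0.05,3.45,0],
    [0,0,0,0,0.05,3.45,0],
    [0,0,0,0,0.05,3.45,0.52],
    [0,0,0,0,0.05,3.45,0.52],
    [0,0,0,0,0.05,3.45,0.52],
    [0,0,0,0,0.05,3.45,0.52],
    [0,0,0,0,0.05,2.5,0.52],
    [0,0,0,0,0.05,1,0.52],
    [0,0,0,0,0.05,-1,0.9],
    [0,0,0,0,0.05,-1,0.95],
    [0,0,0,0,0.05,-1,0.95],
  ],
)

```text
time_s: 6.4
position: [0.4747, 0.239, 0.1553]
tcp_rot: [[0.026, 1.0, 0.011], [1.0, -0.026, 0.003], [0.003, 0.011, -1.0]]
force: [-0.0, -0.2, 0.5]
opening: 0.665
grasp_force: 0.0
```

```bash
python3 w.py w2 .4708,.2295,.022; python3 m.py .5963,-.3195,.15,90
```

```text
.4708,.2295,.022 [271.7 207.3] f/depth px per mm 1.18
t 6.5 p [0.4731 0.2386 0.1529] th -1.5 open 0.706 grip 0.0 F [-0.2  0.4  0.5]
.5963,-.3195,.15,90 [0.08, 0.05, -18.3, -18.49, 4.59, 0.09] rows>= 13.7
```

View pics/w2.png

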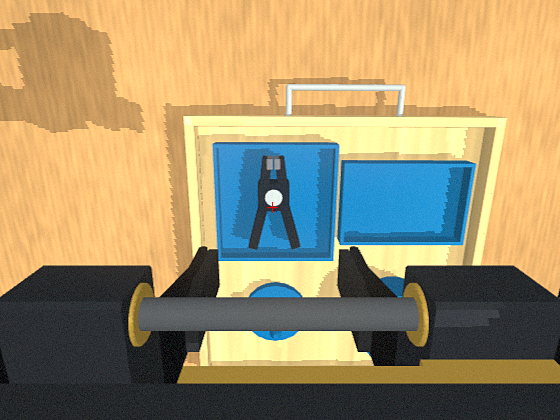

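The clamp lies flat inside the square tray, pivot at (274,198), near the tray centre. Next is the small-core roll.

Emit:
send_rows(
  commands=[
    [0,0,-18.3,-18.5,4.6,0.1,0.97],
    [0,0,-18.3,-18.5,4.6,0.1,0.97],
    [0,0,-18.3,-18.5,4.6,0.1,0.97],
    [0,0,-18.3,-18.5,4.6,0.1,0.97],
    [0,0,-18.3,-18.5,4.6,0.1,0.97],
    [0,0,-18.3,-18.5,4.6,0.1,0.97],
    [0,0,-18.3,-18.5,4.6,0.1,0.97],
    [0,0,-18.3,-18.5,4.6,0.1,0.97],
    [0,0,-18.3,-18.5,4.6,0.1,0.97],
    [0,0,-18.3,-18.5,4.6,0.1,0.97],
    [0,0,-18.3,-18.5,4.6,0.1,0.97],
    [0,0,-18.3,-18.5,4.6,0.1,0.97],
    [0,0,-18.3,-18.5,4.6,0.1,0.97],
    [0,0,-18.3,-18.5,4.6,0.1,0.97],
    [0,0,-18.3,-18.5,4.6,0.1,0.97],
    [0,0,-18.3,-18.5,4.6,0.1,0.97],
    [0,0,-18.3,-18.5,4.6,0.1,0.97],
    [0,0,-18.3,-18.5,4.6,0.1,0.97],
  ],
)

```text
time_s: 7.95
position: [0.5932, -0.319, 0.1448]
tcp_rot: [[-1.0, 0.0, -0.004], [0.0, 1.0, 0.003], [0.004, 0.003, -1.0]]
force: [0.4, 0.4, 0.3]
opening: 0.972
grasp_force: 0.0
```

```bash
python3 w.py w3 .5963,-.3195,.028; python3 m.py .5963,-.3195,.009,90
```

```text
.5963,-.3195,.028 [276.6 204.6] f/depth px per mm 1.26
t 8.0 p [ 0.5934 -0.3186  0.1453] th 90.0 open 0.973 grip 0.0 F [-0.5 -0.2  0.2]
.5963,-.3195,.009,90 [0.03, -0.04, 0.01, -0.11, -0.04, 4.54] rows>= 3.3
```

View pics/w3.png

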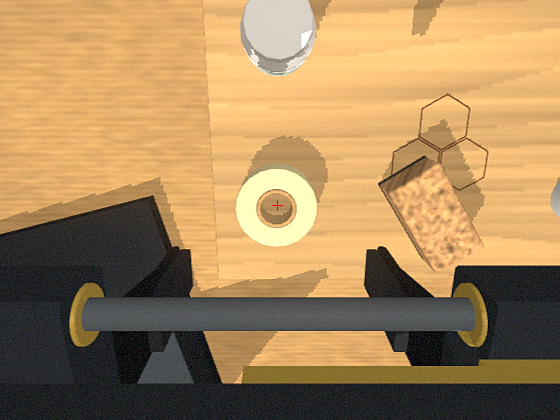

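The small-core roll is centred at (277,207), with my estimate at (277,205). The gripper is clear of the laptop's low base and of the paint bottle. I go down and grip.

Emit:
send_rows(
  commands=[
    [0,0,0,-0.14,-0.04,1.2,0.97],
    [0,0,0,-0.14,-0.04,2.4,0.97],
    [0,0,0,-0.14,-0.04,3.5,0.97],
    [0,0,0,-0.14,-0.04,4.2,0.97],
    [0,0,0,-0.14,-0.04,4.52,0.97],
    [0,0,0,-0.14,-0.04,4.52,0.97],
    [0,0,0,-0.14,-0.04,4.52,0],
    [0,0,0,-0.14,-0.04,4.52,0],
    [0,0,0,-0.14,-0.04,4.52,0],
    [0,0,0,-0.14,-0.04,4.52,0],
    [0,0,0,-0.14,-0.04,4.52,0],
    [0,0,0,-0.14,-0.04,4.52,0],
    [0,0,0,-0.14,-0.04,4.52,0],
  ],
)

```text
time_s: 9.08
position: [0.5999, -0.3223, 0.0135]
tcp_rot: [[-1.0, 0.0, 0.003], [0.0, 1.0, -0.001], [-0.003, -0.001, -1.0]]
force: [1.7, 1.0, 5.7]
opening: 0.76
grasp_force: 30.0
```

```bash
python3 m.py .5963,-.3195,.15,90 .4678,.1195,.15,0
```

```text
t 9.1 p [ 0.5999 -0.3223  0.0135] th 90.0 open 0.76 grip 30.0 F [1.7 1.  5.7]
.5963,-.3195,.15,90 [-0.02, 0.03, -0.0, 0.11, 0.09, -4.55] rows>= 3.3
.4678,.1195,.15,0 [0.01, 0.04, 18.0, 4.39, 14.72, -4.58] rows>= 12.6
```

Opening is 66 mm, so the roll is held. I lift and carry it to the spindle with the closing line turned along x.

Emit:
send_rows(
  commands=[
    [0,0,0,0,0,-1,0],
    [0,0,0,0,0,-2.3,0],
    [0,0,0,0,0,-3.5,0],
    [0,0,0,0,0,-4.6,0],
    [0,0,18,4.4,14.7,-4.6,0],
    [0,0,18,4.4,14.7,-4.6,0],
    [0,0,18,4.4,14.7,-4.6,0],
    [0,0,18,4.4,14.7,-4.6,0],
    [0,0,18,4.4,14.7,-4.6,0],
    [0,0,18,4.4,14.7,-4.6,0],
    [0,0,18,4.4,14.7,-4.6,0],
    [0,0,18,4.4,14.7,-4.6,0],
    [0,0,18,4.4,14.7,-4.6,0],
    [0,0,18,4.4,14.7,-4.6,0],
    [0,0,18,4.4,14.7,-4.6,0],
    [0,0,18,4.4,14.7,-4.6,0],
    [0,0,18,4.4,14.7,-4.6,0],
    [0,0,18,4.4,14.7,-4.6,0],
    [0,0,18,4.4,14.7,-4.6,0],
    [0,0,18,4.4,14.7,-4.6,0],
  ],
)

```text
time_s: 10.75
position: [0.4673, 0.1187, 0.1496]
tcp_rot: [[-0.002, 1.0, 0.001], [1.0, 0.002, -0.0], [-0.0, 0.001, -1.0]]
force: [-0.2, 0.1, -1.0]
opening: 0.758
grasp_force: 30.0
```

Emit:
send_rows(
  commands=[
    [0,0,0,0,0,0,0],
    [0,0,0,0,0,0,0],
  ],
)

```text
time_s: 10.92
position: [0.4672, 0.1185, 0.1493]
tcp_rot: [[0.0, 1.0, 0.0], [1.0, -0.0, -0.0], [-0.0, 0.0, -1.0]]
force: [-0.8, -0.3, -0.6]
opening: 0.758
grasp_force: 30.0
```

```bash
python3 m.py .4678,.1185,.024,0; python3 w.py w4 .4678,.1195,.048 .4678,.1195,.165
```

```text
t 10.9 p [0.4672 0.1185 0.1493] th -0.0 open 0.758 grip 30.0 F [-0.8 -0.3 -0.6]
.4678,.1185,.024,0 [0.0, 0.0, -0.0, 0.0, 0.02, 4.18] rows>= 3.0
.4678,.1195,.048 [278.6 205.6] f/depth px per mm 1.33
.4678,.1195,.165 [278.9 281.2] f/depth px per mm 2.24
```

View pics/w4.png

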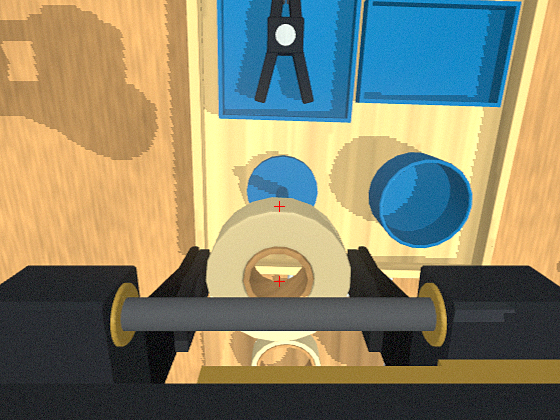

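The roll is centred in the grip at (278,281). The spindle disc shows at about (282,191), roughly 3 mm further in +x than my estimate, so I correct by +2.5 mm in x and +1 mm in y before lowering.

Emit:
send_rows(
  commands=[
    [0,0,0,0.03,0.09,1,0],
    [0,0,0,0.03,0.09,2,0],
    [0,0,0,0.03,0.09,2.8,0],
    [0,0,0,0.03,0.09,3.2,0],
    [0,0,0,0.03,0.09,3.6,0],
    [0,0,0,0.03,0.09,3.9,0],
    [0,0,0,0.03,0.09,4.1,0],
    [0,0,0,0.03,0.09,4.17,0],
    [0,0,0,0.03,0.09,4.17,0],
    [0,0,0,0.03,0.09,4.17,0],
  ],
)

```text
time_s: 11.8
position: [0.4699, 0.1201, 0.0247]
tcp_rot: [[0.0, 1.0, 0.001], [1.0, -0.0, 0.0], [0.0, 0.001, -1.0]]
force: [1.0, -0.1, -0.4]
opening: 0.761
grasp_force: 30.0
```

```bash
python3 m.py .4705,.1195,.024,0
```

```text
t 11.8 p [0.4699 0.1201 0.0247] th -0.0 open 0.761 grip 30.0 F [ 1.  -0.1 -0.4]
.4705,.1195,.024,0 [0.01, -0.0, -0.0, -0.02, 0.02, 0.02] rows>= 0.0
```

Emit:
send_rows(
  commands=[
    [0,0,0,0,0,0.04,0],
    [0,0,0,0,0,0.04,0],
    [0,0,0,0,0,0.04,0.9],
    [0,0,0,0,0,0.04,0.9],
    [0,0,0,0,0,0.04,0.9],
    [0,0,0,0,0,0.04,0.9],
    [0,0,0,0,0,-0.6,0.9],
    [0,0,0,0,0,-1.6,0.9],
    [0,0,0,0,0,-3,0.9],
    [0,0,0,0,0,-4.2,0.9],
    [0,0,0,0,0,-4.2,0.9],
    [0,0,0,0,0,-4.2,0.9],
  ],
)

```text
time_s: 12.8
position: [0.471, 0.1202, 0.1525]
tcp_rot: [[-0.0, 1.0, 0.006], [1.0, 0.0, 0.0], [0.0, 0.006, -1.0]]
force: [0.7, -0.9, -0.9]
opening: 0.9
grasp_force: 0.0
```

```bash
python3 w.py w5 .4705,.1195,.048 ; python3 m.py .6014,-.1915,.15,125.2
```

```text
.4705,.1195,.048 [276.3 206.6] f/depth px per mm 1.31
t 12.8 p [0.4696 0.1202 0.151 ] th -0.0 open 0.901 grip 0.0 F [-0.2 -0.5 -0.4]
.6014,-.1915,.15,125.2 [0.01, 0.02, -25.04, -10.39, 4.39, 0.04] rows>= 17.5
```

View pics/w5.png

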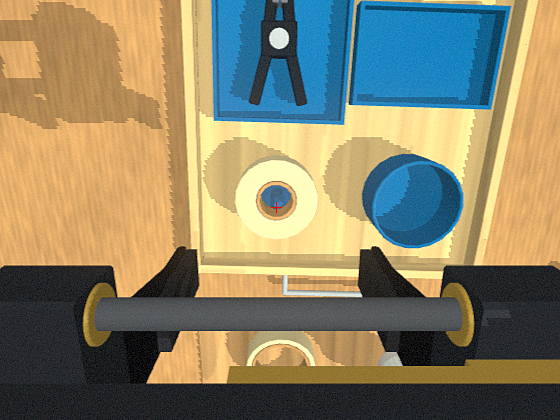

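The roll is flat over the spindle at (277,199), with the post inside the core. Next is the sanding block.

Emit:
send_rows(
  commands=[
    [0,0,-25,-10.4,4.4,0,0.95],
    [0,0,-25,-10.4,4.4,0,0.95],
    [0,0,-25,-10.4,4.4,0,0.95],
    [0,0,-25,-10.4,4.4,0,0.95],
    [0,0,-25,-10.4,4.4,0,0.95],
    [0,0,-25,-10.4,4.4,0,0.95],
    [0,0,-25,-10.4,4.4,0,0.95],
    [0,0,-25,-10.4,4.4,0,0.95],
    [0,0,-25,-10.4,4.4,0,0.95],
    [0,0,-25,-10.4,4.4,0,0.95],
    [0,0,-25,-10.4,4.4,0,0.95],
    [0,0,-25,-10.4,4.4,0,0.95],
    [0,0,-25,-10.4,4.4,0,0.95],
    [0,0,-25,-10.4,4.4,0,0.95],
    [0,0,-25,-10.4,4.4,0,0.95],
    [0,0,-25,-10.4,4.4,0,0.95],
    [0,0,-25,-10.4,4.4,0,0.95],
    [0,0,-25,-10.4,4.4,0,0.95],
    [0,0,-25,-10.4,4.4,0,0.95],
    [0,0,-25,-10.4,4.4,0,0.95],
  ],
)

```text
time_s: 14.52
position: [0.6004, -0.1913, 0.1482]
tcp_rot: [[-0.821, -0.571, -0.004], [-0.571, 0.821, 0.002], [0.002, 0.004, -1.0]]
force: [-0.0, 0.7, 0.1]
opening: 0.948
grasp_force: 0.0
```

Emit:
send_rows(
  commands=[
    [0,0,0,0,0,0,0.95],
    [0,0,0,0,0,0,0.95],
  ],
)

```text
time_s: 14.68
position: [0.6011, -0.1917, 0.1494]
tcp_rot: [[-0.82, -0.572, -0.001], [-0.572, 0.82, 0.001], [0.001, 0.001, -1.0]]
force: [0.2, 0.5, 0.1]
opening: 0.952
grasp_force: 0.0
```

```bash
python3 w.py w6 .6014,-.1915,.036 ; python3 m.py .6014,-.1915,.021,125.2
```

```text
.6014,-.1915,.036 [277.8 201.8] f/depth px per mm 1.27
t 14.7 p [ 0.6012 -0.1917  0.1497] th 124.9 open 0.949 grip 0.0 F [-0.1 -0.1  0.1]
.6014,-.1915,.021,125.2 [0.01, -0.01, -0.05, -0.01, -0.0, 4.29] rows>= 3.1
```

View pics/w6.png

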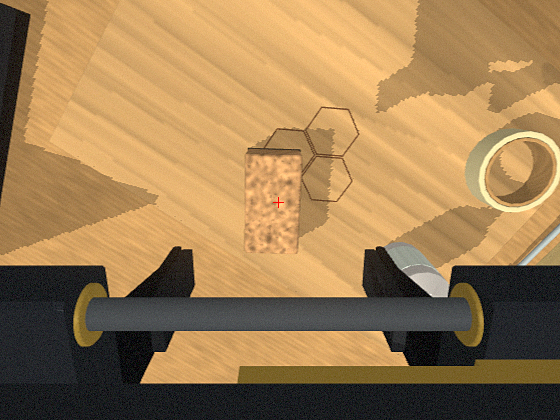

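The block is centred at (273,203) and aligned, 4 mm to the −y side of the tool, so I correct by −0.12. Then I descend and grip high enough for the tray walls.

Emit:
send_rows(
  commands=[
    [0,0,0,0,-0.12,1.2,0.8],
    [0,0,0,0,-0.12,2.4,0.8],
    [0,0,0,0,-0.12,3.4,0.8],
    [0,0,0,0,-0.12,4,0.8],
    [0,0,0,0,-0.12,4.28,0.8],
    [0,0,0,0,-0.12,4.28,0.8],
    [0,0,0,0,-0.12,4.28,0],
    [0,0,0,0,-0.12,4.28,0],
    [0,0,0,0,-0.12,4.28,0],
    [0,0,0,0,-0.12,4.28,0],
    [0,0,0,0,-0.12,4.28,0],
    [0,0,0,0,-0.12,4.28,0],
    [0,0,0,0,-0.12,4.28,0],
  ],
)

```text
time_s: 15.82
position: [0.6042, -0.1951, 0.0231]
tcp_rot: [[-0.819, -0.573, 0.002], [-0.573, 0.819, -0.001], [-0.001, -0.002, -1.0]]
force: [-0.4, -0.4, 6.3]
opening: 0.502
grasp_force: 29.8
```

```bash
python3 m.py .5815,.2265,.15,88.4
```

```text
t 15.8 p [ 0.6042 -0.1951  0.0231] th 125.0 open 0.502 grip 29.8 F [-0.4 -0.4  6.3]
.5815,.2265,.15,88.4 [-0.02, 0.02, 7.32, -7.44, 11.94, -4.24] rows>= 10.6
```

Emit:
send_rows(
  commands=[
    [0,0,0,0,0,-1,0],
    [0,0,0,0,0,-2.2,0],
    [0,0,0,0,0,-3.4,0],
    [0,0,0,0,0,-4.3,0],
    [0,0,0,0,0,-4.3,0],
    [0,0,7.3,-7.4,11.9,-4.3,0],
    [0,0,7.3,-7.4,11.9,-4.3,0],
    [0,0,7.3,-7.4,11.9,-4.3,0],
    [0,0,7.3,-7.4,11.9,-4.3,0],
    [0,0,7.3,-7.4,11.9,-4.3,0],
    [0,0,7.3,-7.4,11.9,-4.3,0],
    [0,0,7.3,-7.4,11.9,-4.3,0],
    [0,0,7.3,-7.4,11.9,-4.3,0],
    [0,0,7.3,-7.4,11.9,-4.3,0],
    [0,0,7.3,-7.4,11.9,-4.3,0],
    [0,0,7.3,-7.4,11.9,-4.3,0],
    [0,0,7.3,-7.4,11.9,-4.3,0],
    [0,0,7.3,-7.4,11.9,-4.3,0],
    [0,0,7.3,-7.4,11.9,-4.3,0],
    [0,0,7.3,-7.4,11.9,-4.3,0],
  ],
)

```text
time_s: 17.48
position: [0.5809, 0.2229, 0.1506]
tcp_rot: [[-1.0, 0.029, -0.001], [0.029, 1.0, -0.001], [0.001, -0.001, -1.0]]
force: [-0.3, 0.1, -1.3]
opening: 0.503
grasp_force: 29.8
```

Emit:
send_rows(
  commands=[
    [0,0,0,0,0,0,0],
    [0,0,0,0,0,0,0],
  ],
)

```text
time_s: 17.65
position: [0.5811, 0.2234, 0.1509]
tcp_rot: [[-1.0, 0.029, -0.0], [0.029, 1.0, -0.0], [0.0, -0.0, -1.0]]
force: [0.5, -0.5, -0.4]
opening: 0.502
grasp_force: 29.8
```

```bash
python3 m.py .5815,.2265,.03,88.4; python3 w.py w7 .5808,.2265,.022
```

```text
t 17.6 p [0.5811 0.2234 0.1509] th 88.4 open 0.502 grip 29.8 F [ 0.5 -0.5 -0.4]
.5815,.2265,.03,88.4 [-0.0, -0.0, -0.01, -0.01, 0.1, 4.03] rows>= 2.9
.5808,.2265,.022 [281.5 195.8] f/depth px per mm 1.21
```

View pics/w7.png

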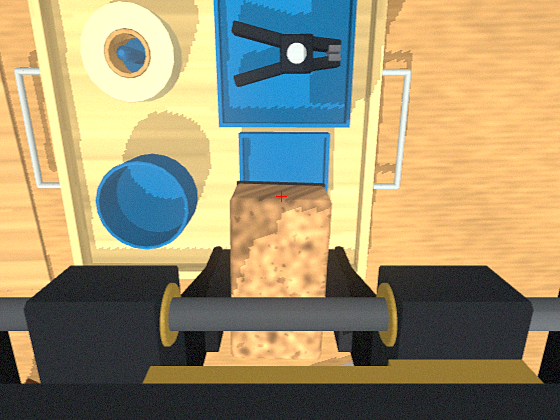

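The block hangs straight, centred on the oblong tray at column 283, where my estimate was 281. I shift +4 mm along tool y, lower and release.

Emit:
send_rows(
  commands=[
    [0,0,0,0,0.14,1.2,0],
    [0,0,0,0,0.14,2.4,0],
    [0,0,0,0,0.14,3.2,0],
    [0,0,0,0,0.14,3.7,0],
    [0,0,0,0,0.14,3.95,0],
    [0,0,0,0,0.14,4.05,0],
    [0,0,0,0,0.14,4.05,0],
    [0,0,0,0,0.14,4.05,0],
    [0,0,0,0,0.14,4.05,0.75],
    [0,0,0,0,0.14,4.05,0.75],
    [0,0,0,0,0.14,4.05,0.75],
    [0,0,0,0,0.14,4.05,0.75],
    [0,0,0,0,0.14,3.5,0.75],
    [0,0,0,0,0.14,2.5,0.75],
    [0,0,0,0,0.14,1.2,0.75],
    [0,0,0,0,0.14,-0.6,0.8],
    [0,0,0,0,0.14,-0.6,0.8],
    [0,0,0,0,0.14,-0.6,0.8],
  ],
)

```text
time_s: 19.2
position: [0.584, 0.2299, 0.1741]
tcp_rot: [[-1.0, 0.026, 0.01], [0.026, 1.0, 0.002], [-0.01, 0.002, -1.0]]
force: [0.5, -0.4, -0.1]
opening: 0.795
grasp_force: 0.0
```

```bash
python3 m.py .590,-.063,.168,90
```

```text
t 19.2 p [0.584  0.2299 0.1741] th 88.5 open 0.795 grip 0.0 F [ 0.5 -0.4 -0.1]
.590,-.063,.168,90 [0.03, 0.12, -0.3, -0.45, -9.76, 0.18] rows>= 7.0
```

Emit:
send_rows(
  commands=[
    [0,0,-0.3,-0.3,-9.8,0,0.8],
    [0,0,-0.3,-0.3,-9.8,0,0.8],
    [0,0,-0.3,-0.3,-9.8,0,0.8],
    [0,0,-0.3,-0.3,-9.8,0,0.8],
    [0,0,-0.3,-0.3,-9.8,0,0.8],
    [0,0,-0.3,-0.3,-9.8,0,0.8],
    [0,0,-0.3,-0.3,-9.8,0,0.8],
    [0,0,-0.3,-0.3,-9.8,0,0.8],
    [0,0,-0.3,-0.3,-9.8,0,0.8],
    [0,0,-0.3,-0.3,-9.8,0,0.8],
    [0,0,-0.3,-0.3,-9.8,0,0.8],
    [0,0,-0.3,-0.3,-9.8,0,0.8],
  ],
)

```text
time_s: 20.2
position: [0.5816, -0.063, 0.1683]
tcp_rot: [[-1.0, -0.002, -0.001], [-0.002, 1.0, 0.001], [0.001, 0.001, -1.0]]
force: [-0.4, -0.9, 0.3]
opening: 0.796
grasp_force: 0.0
```

```bash
python3 m.py .590,-.063,.042,90; python3 w.py w8 .590,-.062,.106 .590,-.062,.066
```

```text
t 20.2 p [ 0.5816 -0.063   0.1683] th 90.1 open 0.796 grip 0.0 F [-0.4 -0.9  0.3]
.590,-.063,.042,90 [0.01, -0.02, 0.03, -0.29, -0.0, 4.21] rows>= 3.0
.590,-.062,.106 [279.1 235.5] f/depth px per mm 1.52
.590,-.062,.066 [278.9 216.3] f/depth px per mm 1.31
```

View pics/w8.png

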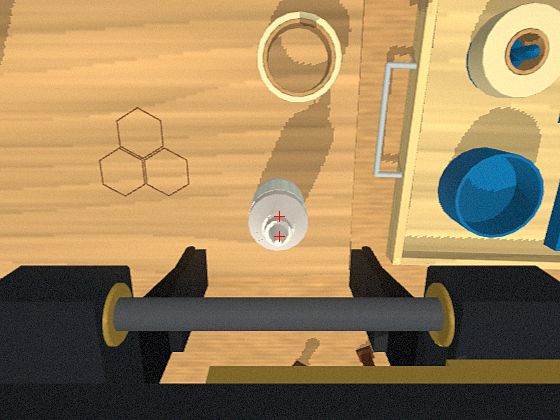

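The nozzle bottle's shoulder is centred at (278,219), where my estimate was (279,216). That puts x at about 0.592. I descend and grip.

Emit:
send_rows(
  commands=[
    [0,0,0,-0.33,0,0,0.8],
    [0,0,0,-0.33,0,1.2,0.8],
    [0,0,0,-0.33,0,2.4,0.8],
    [0,0,0,-0.33,0,3.4,0.8],
    [0,0,0,-0.33,0,4,0.8],
    [0,0,0,-0.33,0,4.18,0.8],
    [0,0,0,-0.33,0,4.18,0.8],
    [0,0,0,-0.33,0,4.18,0],
    [0,0,0,-0.33,0,4.18,0],
    [0,0,0,-0.33,0,4.18,0],
    [0,0,0,-0.33,0,4.18,0],
    [0,0,0,-0.33,0,4.18,0],
    [0,0,0,-0.33,0,4.18,0],
    [0,0,0,-0.33,0,4.18,0],
  ],
)

```text
time_s: 21.42
position: [0.5927, -0.065, 0.0447]
tcp_rot: [[-1.0, 0.0, 0.002], [0.0, 1.0, -0.0], [-0.002, -0.0, -1.0]]
force: [-0.4, 1.9, 6.7]
opening: 0.521
grasp_force: 30.1
```

```bash
python3 m.py .579,.1165,.15,90
```

```text
t 21.4 p [ 0.5927 -0.065   0.0447] th 90.0 open 0.521 grip 30.1 F [-0.4  1.9  6.7]
.579,.1165,.15,90 [-0.0, 0.02, -0.0, 0.45, 6.05, -3.51] rows>= 5.0
```

The opening of 45 mm matches the bottle body. I lift and carry it above the cup.

Emit:
send_rows(
  commands=[
    [0,0,0,0,0,-1,0],
    [0,0,0,0,0,-2.2,0],
    [0,0,0,0,0,-3.5,0],
    [0,0,0,0.52,6.08,-3.5,0],
    [0,0,0,0.52,6.08,-3.5,0],
    [0,0,0,0.52,6.08,-3.5,0],
    [0,0,0,0.52,6.08,-3.5,0],
    [0,0,0,0.52,6.08,-3.5,0],
    [0,0,0,0.52,6.08,-3.5,0],
    [0,0,0,0.52,6.08,-3.5,0],
    [0,0,0,0.52,6.08,-3.5,0],
    [0,0,0,0.52,6.08,-3.5,0],
  ],
)

```text
time_s: 22.42
position: [0.5766, 0.116, 0.1483]
tcp_rot: [[-1.0, 0.002, -0.0], [0.002, 1.0, -0.0], [0.0, -0.0, -1.0]]
force: [-0.2, 0.1, -1.0]
opening: 0.523
grasp_force: 30.0
```

```bash
python3 m.py .577,.1175,.0507,90
```

```text
t 22.4 p [0.5766 0.116  0.1483] th 89.9 open 0.523 grip 30.0 F [-0.2  0.1 -1. ]
.577,.1175,.0507,90 [-0.01, -0.0, -0.02, -0.01, 0.05, 3.25] rows>= 2.3
```

Emit:
send_rows(
  commands=[
    [0,0,0,0,0.05,1,0],
    [0,0,0,0,0.05,2,0],
    [0,0,0,0,0.05,2.6,0],
    [0,0,0,0,0.05,3,0],
    [0,0,0,0,0.05,3.2,0],
    [0,0,0,0,0.05,3.2,0],
    [0,0,0,0,0.05,3.2,0],
  ],
)

```text
time_s: 23.0
position: [0.5773, 0.1182, 0.0529]
tcp_rot: [[-1.0, 0.001, 0.001], [0.001, 1.0, -0.0], [-0.001, -0.0, -1.0]]
force: [-0.5, -0.3, -0.3]
opening: 0.516
grasp_force: 30.2
```

```bash
python3 m.py .577,.1175,.0512,90
```

```text
t 23.0 p [0.5773 0.1182 0.0529] th 89.9 open 0.516 grip 30.2 F [-0.5 -0.3 -0.3]
.577,.1175,.0512,90 [-0.0, 0.02, -0.01, 0.01, -0.02, 0.06] rows>= 0.0
```

Now I lower the last 2 mm, release, rise straight up and swing clear of the top view.

Emit:
send_rows(
  commands=[
    [0,0,0,0,0,0.06,0],
    [0,0,0,0,0,0.06,0],
    [0,0,0,0,0,0.06,0.75],
    [0,0,0,0,0,0.06,0.75],
    [0,0,0,0,0,0.06,0.75],
    [0,0,0,0,0,0.06,0.75],
    [0,0,0,0,0,-1,0.75],
    [0,0,0,0,0,-2.2,0.75],
    [0,0,0,0,0,-3.5,0.75],
    [0,0,0,0,0,-5,0.75],
    [0,0,0,4,13,-5,0.75],
    [0,0,0,4,13,-5,0.75],
    [0,0,0,4,13,-5,0.75],
    [0,0,0,4,13,-5,0.75],
    [0,0,0,4,13,-5,0.75],
    [0,0,0,4,13,-5,0.75],
    [0,0,0,4,13,-5,0.75],
    [0,0,0,4,13,-5,0.75],
    [0,0,0,4,13,-5,0.75],
    [0,0,0,4,13,-5,0.75],
  ],
)

```text
time_s: 24.67
position: [0.4547, 0.5119, 0.2026]
tcp_rot: [[-1.0, -0.002, -0.0], [-0.002, 1.0, 0.001], [0.0, 0.001, -1.0]]
force: [0.8, -0.3, 0.2]
opening: 0.751
grasp_force: 0.0
```

```bash
python3 m.py && python3 - <<'E'
from rig import optics
import cv2,numpy as np
a=optics.capture("top")["image"];b=optics.capture("scene")["image"]
A=cv2.resize(cv2.convertScaleAbs(a[110:260,110:470],alpha=1.6),(800,333),interpolation=cv2.INTER_CUBIC)
B=cv2.resize(cv2.convertScaleAbs(b[145:275,270:450],alpha=1.5),(369,266),interpolation=cv2.INTER_CUBIC)
C=cv2.resize(cv2.convertScaleAbs(b[210:380,130:360],alpha=1.5),(360,266),interpolation=cv2.INTER_CUBIC)
v=np.zeros((599,800,3),np.uint8);v[:333]=A;v[333:,:369]=B;v[333:,400:760]=C
cv2.imwrite("pics/final.png",v)
E
```

```text
t 24.7 p [0.4547 0.5119 0.2026] th 90.1 open 0.751 grip 0.0 F [ 0.8 -0.3  0.2]
```

View pics/final.png

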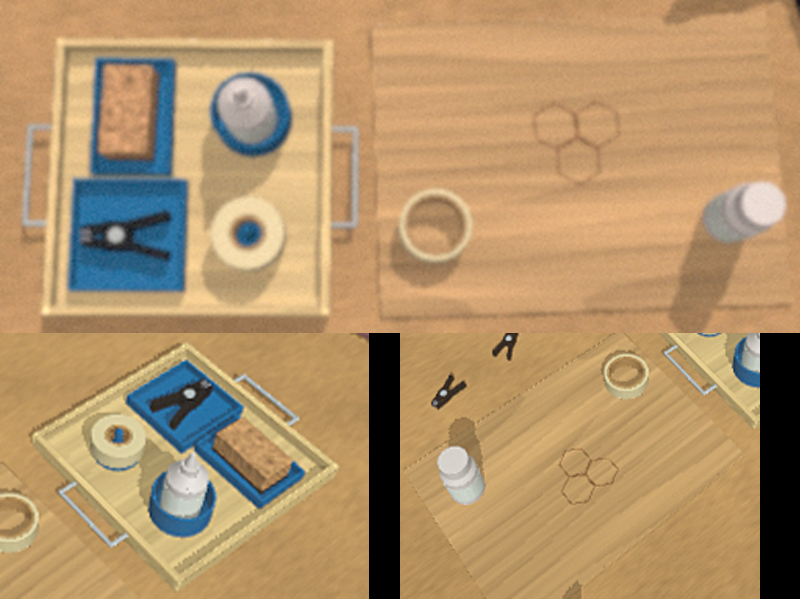

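The top view shows all four items in their own holders and both look-alikes unmoved. I check the bottle and block offsets numerically.

```bash
python3 - <<'E'
from h import *
f=lambda c,z:np.round(ray("top",((c[0]+.5)*.45-.5+110,(c[1]+.5)*.45-.5+110),z)[:2],4)
print("tip",f((239,96),.112),"shoulder",f((246,109),.072),"cup rim",f((251,113),.042))
print("block",f((128,111),.042),"oblong",f((134,117),.022),"tapeL",f((435,226),.028),"paint",f((763,206),.094))
E
```

```text
tip [0.5725 0.1174] shoulder [0.5718 0.1167] cup rim [0.576  0.1159]
block [0.5806 0.2258] oblong [0.5801 0.2252] tapeL [ 0.4711 -0.0464] paint [ 0.4715 -0.3176]
```

The bottle is upright and about 4 mm off the cup centre, the block is within 1 mm, and the look-alikes are within 2 mm of where they started. Handing in.

```bash
python3 -c "
from rig import bot
print(bot.hand_in())"
```

```text
the job is handed in; nothing more can be done
None
```

I put the glue bottle, small-core tape roll, sanding block and clamp each in its own holder, left the paint bottle and large-core roll where they were, and handed the job in at about 25 s; no verdict came back.

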